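Couple the print carrier onto the curing dock

ROBOT

A 6-joint arm with a two-finger parallel gripper is mounted at the origin on the work surface. World frame = base frame: x ahead of the robot, y to its left, z up, the work surface at z = 0. Lengths are in mm, angles in rad, forces in N, time in s.
With the tool pointing down it reaches from about 400 to 825 mm from the base axis. Payload 7 kg.
Tool frame: the origin (TCP) lies at the very end of the fingers, on their centre line; the grasp point (between the pads) lies 19 mm behind it; z points along the fingers, y is the direction in which the jaws open and shut (so a half turn about z gives the same grasp; the last joint's range is limited). The gripper opens to 88 mm and grips with 3 to 60 N. Pads are 19 mm wide; open, the fingers measure 130 mm over their backs; the gripper's body (78 mm by 193 mm) begins 47 mm behind the grasp point.
Start: joints at [1.571, 0.359, 0.012, 0, -1.224, -0.288], TCP at [191.603, 647.212, 226.561] pointing down, gripper open.
Joint ranges: [-3.07, 3.07], [-1.43, 2.12], [-1.02, 1.25], [-3.03, 1.67], [-3.05, -0], [-3.03, 3.03]. Speed limits (rad/s): [2.39, 2.39, 3.01, 3.14, 3.14, 3.14].

INTERFACE

Orientations are given as a unit quaternion [x, y, z, w].
In Python, from plant import bot gives the robot as it stands. Calls block until the motion is done:
- bot.move_ptp(position, orientation): joint-space move of the TCP to a pose.
- bot.line_to(position, velocity=150, ori=None): straight line of the TCP; ori=None keeps the orientation; velocity is the mean speed in mm/s.
- bot.move_joints(angles): joint-space move.
- bot.move_gripper(opening, force=None): finger opening in mm; force is the grip in N (None keeps the last); returns when the fingers have stopped.
- bot.pause(seconds).
- bot.solve_ik(position, orientation): joint angles nearest the present ones, or None.
- bot.read_state(): the state.
- bot.camera(name): name is "scene" or "top" or "wrist"; returns the picture (400x640x3 uint8, red, green, blue); there is no depth.
- bot.get_calibration(name): a dict with "fx", "fy", "cx", "cy" (pixels), "view" (4x4, takes a point from world to camera coordinates); the wrist camera has in their place "T_tool_cam" (4x4, takes a point from camera to tool coordinates, whose origin is the TCP and whose axes are the flange's). Camera axes: x right, y up, looking along -z (the intrinsics and any distortion apply to the point x, -y, -z); pixel columns grow to the right and rows downward; lengths in mm; the calibration is good to about 2 mm. A picture is of the moment at which its call begins: read the wrist's pose just before it. get_calibration takes no time and is no camera call.
A pose or a line that the arm cannot do raises bot.Unreachable and nothing moves.
- bot.close_job(): hands the job in, once; it reports no verdict.
The state is a dict: "t": time; "joint_pos": joint angles; "qvel": joint speeds; "tau": joint torques, N m; "tcp_pos": TCP position; "eef_rot": TCP orientation; "contact_force": force on the tool from outside, world axes, zero at the start; "moment": the same for the moment, N m; "width": finger opening in mm.
Only numpy, scipy, OpenCV 4.12 (cv2) and the standard library are available. Lean on these libraries where they do the work, as an engineer would, in place of code of your own. Each camera call takes 0.05 s, during which the arm holds its last target. There are 200 camera calls.

TASK

The carrier with the printed dental models has to be coupled to the ball of the curing dock: first lift the carrier's red handle right up while the carrier still stands on the counter, then move the carrier over and lower it (do not drop it, keep it roughly level) onto the ball, with its tail on the dock's blue pad. Once it is fully down, press the red handle fully down so that it locks, and let go; leave the other things on the counter alone.

Things in the scene. Friction and masses are not known exactly. Their poses are not given: they have to be found in the camera images.
- dock: Fixed curing dock: white plate 250 x 130 mm, 14 mm thick, with a steel ball stud, a blue rest pad and, at one end beyond the ball, a grey control hump 34 mm high (its near face 65 mm from the ball axis). Origin on the counter under the ball; its x runs from the ball along the plate to the blue pad, z up. The plate spans x -65..185 mm, y +-65 mm
- ball (a point): Centre of the dock's steel ball, 36 mm in diameter, 32 mm above the plate's top (46 mm above the counter), on a neck 14 mm in diameter
- pad (a point): Centre of the blue rest pad (60 x 104 mm, flush with the plate's top, 14 mm above the counter), 147 mm along the dock's x from the ball
- carrier: Loose print carrier, about 0.8 kg (varies), 202 mm long (x -29.5..173 mm), standing on the counter on its flat underside. Origin under the socket, in the underside; x runs from nose to tail, z up. Grey coupler housing at the nose, aluminium spine, tail plate with two ivory dental models. Centre of mass near x = 90 mm. Seated, its underside lies on the dock's plate
- socket (a point): Where the ball's centre lies when seated: on the socket's axis, 32 mm above the carrier's underside. The socket opens downwards in the grey housing (64 x 58 mm, 62 mm high, x -29.5..34.5 mm); it is 41 mm square and 54 mm deep, so the ball has about 2.5 mm play each way
- carrier_grip (a point): Centre of the solid part of the spine, 100 mm behind the socket axis, 20 mm above the underside: 44 mm wide across the carrier's y, 40 mm high (20 mm above and below this point), solid for x 89..131 mm, forked ahead of it. A good place to grasp from above with the handle raised, near the centre of mass
- tail (a point): Underside of the carrier at the centre of its tail plate (52 x 96 mm, 12 mm high, models on it up to 28 mm high), 147 mm behind the socket axis
- handle (a joint): Angle of the red handle: 0 fully down (lying level, along the spine towards the tail), 1.7 rad fully up (just past upright, leaning a little to the nose). It stays where it is left by friction, about 1 N at its end. Down, its steel pawl hooks under the ball, or keeps the ball out of the socket if the carrier is not yet on it
- handle_grip (a point): Middle of the graspable end of the red handle, 66 mm from the hinge axis; the handle is a bar 16 mm wide (across the carrier's y), 10 mm thick, and ends 16 mm beyond this point. Lying down it is 70 mm above the carrier's underside and 30 mm above the spine
- handle_hinge (a point): Hinge axis of the red handle (along the carrier's y), 29 mm behind the socket axis and 70 mm above the carrier's underside
- spray: Bystander: spray bottle, 60 mm in diameter, 200 mm high, origin at its foot
- bowl: Bystander: white bowl, 100 mm across, 45 mm high, origin at its foot
- scraper: Bystander: scraper lying flat, about 190 mm long, origin under its middle

How it is judged:
By the outcome, as a careful person would: the job done as asked, in the order asked, and still so for the second after the job is handed in, with the robot touching nothing.
It also fails if it takes over 72 s, if anything falls off the work surface, if the arm or the gripper's body presses on something with over 40 N, if the wrist force passes 120 N, or if a joint passes its speed limit or range.

## Working session

There is one attempt and no reset: what is moved stays moved. The work goes in short steps, each a Python script; the robot and the scene stay as the last script left them, time stands still between calls to the robot, and variables do not carry over. Pictures are saved under pics/ and viewed, about 8 in all and at most 12, crops included, and the job is handed in when it is done.

```bash
mkdir -p pics; ls; python3 - <<'E'
from plant import bot
import cv2,numpy as np
np.set_printoptions(precision=4,suppress=True)
for n in("top","scene"):
    cv2.imwrite(f"pics/{n}0.png",cv2.cvtColor(bot.camera(n),cv2.COLOR_RGB2BGR)); print(bot.get_calibration(n))
print(bot.get_calibration("wrist")); print(bot.read_state())
E
```

```text
pics
{'fx': 474.8994968252093, 'fy': 474.8994968252093, 'cx': 309.81371405241777, 'cy': 200.4817182172693, 'view': array([[    0.0209,    -0.9998,    -0.0054,   -16.7262],
       [    0.994 ,     0.0202,     0.1071,  -603.9538],
       [   -0.107 ,    -0.0076,     0.9942, -1627.5924],
       [    0.    ,     0.    ,     0.    ,     1.    ]])}
{'fx': 363.22864524377064, 'fy': 363.22864524377064, 'cx': 317.1723395749516, 'cy': 200.14311926658976, 'view': array([[    0.5064,     0.8623,    -0.0067,  -306.9161],
       [   -0.695 ,     0.4127,     0.5887,   384.5372],
       [    0.5104,    -0.2935,     0.8083, -1293.6669],
       [    0.    ,     0.    ,     0.    ,     1.    ]])}
{'fx': 295.579925359506, 'fy': 295.579925359506, 'cx': 319.35737357563374, 'cy': 194.26533588848798, 'T_tool_cam': array([[  -0.0007,    0.9555,    0.295 ,   80.0544],
       [   1.    ,    0.0008,   -0.0003,   -0.4631],
       [  -0.0005,    0.295 ,   -0.9555, -158.3402],
       [   0.    ,    0.    ,    0.    ,    1.    ]])}
{'t': 0.1, 'joint_pos': array([ 1.5711,  0.3594,  0.0112, -0.0003, -1.2241, -0.2881]), 'qvel': array([ 0.0017, -0.0019,  0.0017,  0.0032, -0.0001, -0.0003]), 'tau': array([ -0.0006, -58.4162,  29.3753,   7.0154,   0.0102,  -0.0001]), 'tcp_pos': array([191.5266, 646.827 , 225.7155]), 'eef_rot': array([ 0.9897, -0.1435, -0.    ,  0.0007]), 'contact_force': array([ 0.1993, -0.3428, -0.1874]), 'moment': array([ 0.0389, -0.0031,  0.001 ]), 'width': 87.2850283445675}
```

View pics/top0.png

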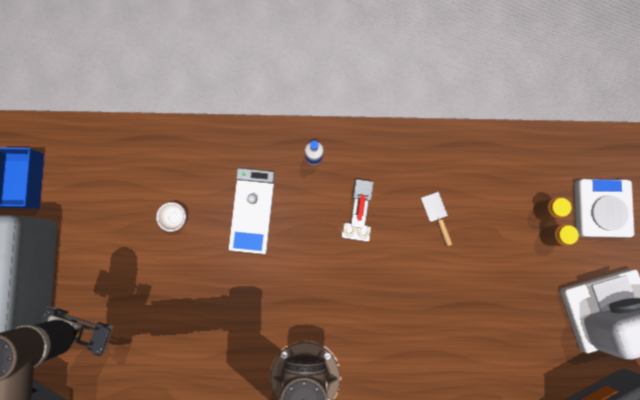

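View pics/scene0.png

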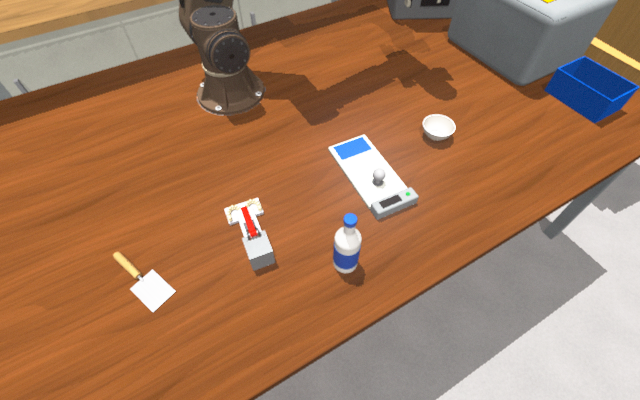

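```bash
cat > h.py <<'E'
from plant import bot
import cv2,numpy as np
from scipy.spatial.transform import Rotation as R
np.set_printoptions(precision=3,suppress=True)
def cam(n,st=None):
    c=bot.get_calibration(n)
    if n=="wrist":
        T=np.eye(4);T[:3,:3]=R.from_quat(st["eef_rot"]).as_matrix();T[:3,3]=st["tcp_pos"]
        W=T@c["T_tool_cam"]
    else: W=np.linalg.inv(c["view"])
    return c,W
def ray(C,uv):
    c,W=C; d=W[:3,:3]@np.array([(uv[0]-c["cx"])/c["fx"],-(uv[1]-c["cy"])/c["fy"],-1.])
    return W[:3,3],d/np.linalg.norm(d)
def on(C,uv,z):
    o,d=ray(C,uv); return o+d*(z-o[2])/d[2]
def tri(rays):
    A=sum(np.eye(3)-np.outer(d,d) for o,d in rays); b=sum((np.eye(3)-np.outer(d,d))@o for o,d in rays)
    p=np.linalg.solve(A,b); return p,[np.linalg.norm(np.cross(p-o,d)) for o,d in rays]
def snap(name,f=None):
    st=bot.read_state(); im=bot.camera(name)
    if f: cv2.imwrite(f"pics/{f}.png",cv2.cvtColor(im,cv2.COLOR_RGB2BGR))
    return im,cam(name,st)
def down(yaw):  # tool z down, tool x along yaw
    return (R.from_euler("z",yaw)*R.from_euler("x",np.pi)).as_quat()
def mask(im,col):
    h=cv2.cvtColor(im,cv2.COLOR_RGB2HSV); H,S,V=h[...,0],h[...,1].astype(int),h[...,2].astype(int)
    return {"red":((H<5)|(H>174))&(S>190)&(V>120),"blue":(H>100)&(H<120)&(S>150)&(V>90)}[col].astype(np.uint8)
def blobs(m,amin=15):
    n,l,s,c=cv2.connectedComponentsWithStats(m); return [(s[i,4],c[i],cv2.minAreaRect(np.argwhere(l==i)[:,::-1].astype(np.float32))) for i in range(1,n) if s[i,4]>=amin]
E
python3 - <<'E'
from h import *
C=cam("top");S=cam("scene")
for n,a,b in [("nose",(364,181),None),("ball",(252,199),(379,175)),("pad",(248,241),(353,148)),("handle",(361,209),(249,223)),("tail",(356,238),(243,209)),("spray cap",(314,146),(350,219))]:
    print(n,on(C,a,50), tri([ray(C,a),ray(S,b)]) if b else "")
for n in("top","scene"):
    im,_=snap(n)
    for c in("red","blue"):print(n,c,[(a,x,r) for a,x,r in blobs(mask(im,c))])
E
```

```text
nose [ 674.102 -191.052   50.   ] 
ball [603.367 195.786  50.   ] (array([605.245, 198.307,  40.867]), [np.float64(1.5789014324568236), np.float64(1.5789014324568174)])
pad [458.257 204.591  50.   ] (array([459.827, 211.147,  12.29 ]), [np.float64(1.6552854743217558), np.float64(1.6552854743217593)])
handle [ 576.316 -181.559   50.   ] (array([ 576.109, -179.69 ,   56.195]), [np.float64(1.292157591471319), np.float64(1.2921575914712735)])
tail [ 476.195 -165.371   50.   ] (array([ 478.932, -168.15 ,  -12.54 ]), [np.float64(3.0180711122591175), np.float64(3.0180711122590616)])
spray cap [794.389 -15.055  50.   ] (array([763.113, -14.121, 191.732]), [np.float64(1.2617181927770917), np.float64(1.2617181927770316)])
top red [(np.int32(71), array([360.437, 206.324]), ((360.189208984375, 206.86485290527344), (3.6167776584625244, 22.35826301574707), 9.462322235107422))]
top blue [(np.int32(48), array([313.75, 144.5 ]), ((314.0, 144.5), (7.0, 6.0), 90.0)), (np.int32(1551), array([ 15.194, 176.706]), ((15.0, 177.0), (58.0, 30.0), 90.0)), (np.int32(282), array([606.681, 185.262]), ((607.0, 185
[... 168 characters left out ...]
777))]
scene red [(np.int32(161), array([248.609, 221.671]), ((248.01724243164062, 221.29310607910156), (29.896949768066406, 6.4993367195129395), 68.19859313964844))]
scene blue [(np.int32(3550), array([590.106,  88.258]), ((591.0391235351562, 87.87333679199219), (77.7156982421875, 54.44469451904297), 33.11134338378906)), (np.int32(411), array([351.749, 147.876]), ((352.0875549316406, 147.7408447265625), (13.755157470703125, 33.49081802368164), 70.01689910888672)), (np.int32(116), array([349.948, 218.983]), ((350.0, 219.0), (10.0, 12.0), 90.0)), (np.int32(210), array([346.014, 260.89 ]), ((346.42022705078125, 261.2762756347656), (20.709592819213867, 13.598466873168945), 3.5763344764709473))]
```

```bash
python3 - <<'E'
from h import *
q=down(np.radians(172.5))
print(bot.solve_ik([575,-178,240],q), bot.solve_ik([575,-178,240],down(np.radians(-7.5))))
bot.move_ptp([575,-178,240],q); im,C=snap("wrist","w1"); print(blobs(mask(im,"red")))
bot.line_to([535,-113,240]); im,C=snap("wrist","w2"); print(blobs(mask(im,"red")),bot.read_state()["t"])
np.save("C1.npy",0)
a=cv2.imread("pics/w1.png");b=cv2.imread("pics/w2.png");cv2.imwrite("pics/w12.png",np.vstack([a[:300],b[:300]]))
E
```

```text
[ 0.024  0.231 -0.136 -0.    -1.204 -1.726] [ 0.024  0.231 -0.136  0.    -1.204  1.416]
[(np.int32(1028), array([318.69 , 179.609]), ((318.5, 179.5), (75.0, 13.0), 90.0))]
[(np.int32(840), array([268.825, 218.007]), ((268.5350036621094, 218.53271484375), (69.40081024169922, 13.060293197631836), 88.05851745605469))] 4.1417
```

View pics/w12.png

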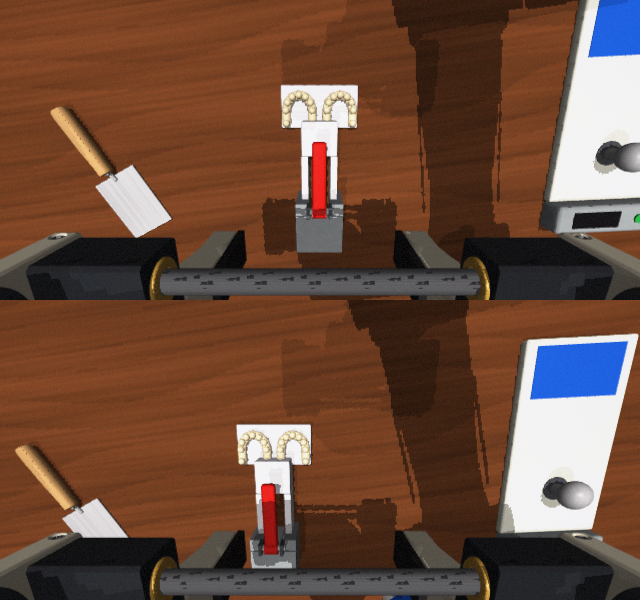

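```bash
python3 - <<'E'
from h import *
q=down(np.radians(172.5))
def C(p): return cam("wrist",dict(eef_rot=q,tcp_pos=np.array(p)))
A=C([575,-178,240]);B=C([535,-113,240])
P={}
for n,a,b in [("handle tip",(319,142.5),(268.3,185)),("hinge end",(319,217),(268.7,253)),("tailL",(281,86),(237,125)),("tailR",(357,86),(311,124)),("handle c",(318.7,179.6),(268.8,218))]:
    P[n],e=tri([ray(A,a),ray(B,b)]); print(n,P[n],e[0])
print("tail on z12",on(A,(281,86),12),on(A,(357,86),12)); print("nose z62",on(A,(297,252),62),on(A,(342,252),62))
d=on(A,(319,142),75)-on(A,(319,217),75); print("yaw handle",np.degrees(np.arctan2(d[1],d[0])),on(A,(319,142),72),on(A,(319,179.6),74))
print(bot.read_state()["tcp_pos"],bot.read_state()["eef_rot"],q)
E
```

```text
handle tip [ 537.422 -172.919   68.407] 0.40891645646401537
hinge end [ 619.154 -184.624   80.315] 1.0512921985638708
tailL [ 468.875 -212.584    2.303] 0.14655770753763622
tailR [ 480.983 -116.689   -6.216] 0.3219347394519884
handle c [ 578.548 -179.282   68.645] 0.48135785323227287
tail on z12 [ 469.657 -211.395   12.   ] [ 481.913 -118.8     12.   ]
nose z62 [ 670.777 -219.009   62.   ] [ 678.243 -162.482   62.   ]
yaw handle 172.44086108509572 [ 536.085 -172.998   72.   ] [ 577.67  -178.513   74.   ]
[ 535.447 -113.223  240.125] [ 0.065  0.998 -0.     0.   ] [0.065 0.998 0.    0.   ]
```

```bash
python3 - <<'E'
from h import *
xc=np.array([np.cos(np.radians(172.5)),np.sin(np.radians(172.5)),0]); hinge=np.array([617.2,-183.5,70])
g=lambda t:hinge+66*(np.cos(t)*xc+np.sin(t)*np.array([0,0,1]))-[0,0,19]
bot.move_gripper(50)
bot.line_to(g(0)+[0,0,60],200); bot.line_to(g(0),100)
bot.move_gripper(0,6); print(bot.read_state()["width"],bot.read_state()["contact_force"])
for t in np.linspace(0,1.74,10)[1:]:
    bot.line_to(g(t),60); s=bot.read_state(); print(round(t,2),s["width"],s["contact_force"])
bot.move_gripper(60)
p=g(1.74); bot.line_to(p+[0,0,70],150); bot.line_to(p+[0,0,130]+60*xc,200)
snap("wrist","w3"); snap("scene","s3"); print(bot.read_state()["t"],bot.read_state()["tcp_pos"])
a=cv2.imread("pics/w3.png");b=cv2.imread("pics/s3.png")[130:330,150:470];cv2.imwrite("pics/c3.png",np.vstack([a[:300],cv2.resize(b,(480,300),interpolation=2)[:, :].copy() if 0 else cv2.copyMakeBorder(cv2.resize(b,(480,300)),0,0,0,160,0)]))
E
```

```text
16.021649408887562 [ 0.199 -0.477  1.197]
0.19 16.122451042697445 [-1.016 -0.164  1.887]
0.39 15.976698173964445 [-1.813  0.607  2.612]
0.58 15.71523588302141 [-2.572  0.487  3.557]
0.77 15.639786130177642 [-2.146  0.174  4.364]
0.97 15.90357785941299 [-0.945 -1.447  4.262]
1.16 15.969350570214178 [ 0.346 -0.387  1.416]
1.35 16.04713829259446 [ 0.798 -1.79   0.039]
1.55 15.75297556584086 [ 1.649 -0.921 -1.352]
1.74 15.71769700258798 [ 0.864 -1.818  0.16 ]
12.65 [ 568.718 -177.023  244.307]
```

View pics/c3.png

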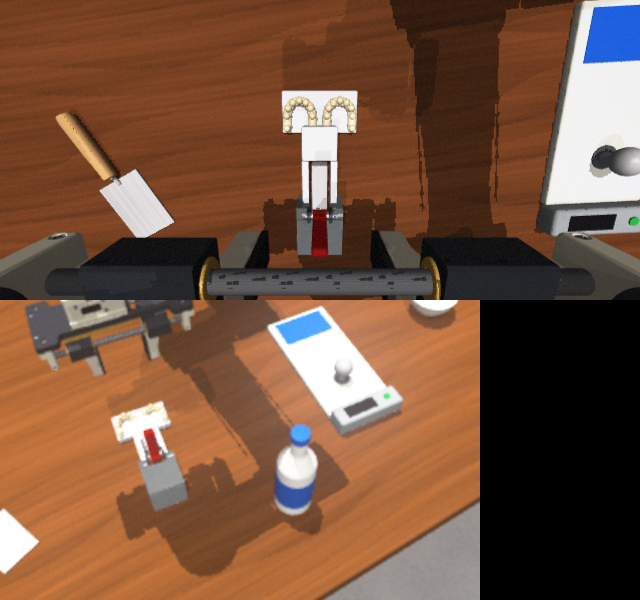

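```bash
python3 - <<'E'
from h import *
im=cv2.cvtColor(cv2.imread("pics/w3.png"),cv2.COLOR_BGR2RGB)
h=cv2.cvtColor(im,cv2.COLOR_RGB2HSV);m=(((h[...,0]<4)|(h[...,0]>175))&(h[...,1]>200)&(h[...,2]>60)).astype(np.uint8)
print([(a,c,r) for a,c,r in blobs(m[:, 290:350],60)])
c,W=cam("wrist",bot.read_state()); V=np.linalg.inv(W)
xc=np.array([np.cos(np.radians(172.5)),np.sin(np.radians(172.5)),0]); hinge=np.array([617.2,-183.5,70])
for t in(1.4,1.5,1.6,1.7):
    for o in(-5,5):
        p=hinge+82*(np.cos(t)*xc+np.sin(t)*np.array([0,0,1]))+o*(-np.sin(t)*xc+np.cos(t)*np.array([0,0,1]))
        x=V[:3,:3]@p+V[:3,3]; print(t,o,c["cx"]+c["fx"]*x[0]/-x[2],c["cy"]+c["fy"]*x[1]/x[2])
# tail relocation check
C=(c,W)
print(on(C,(282,92),12),on(C,(357,92),12))
E
```

```text
[(np.int32(640), array([ 28.916, 233.816]), ((29.0, 233.0), (46.0, 14.0), 90.0))]
1.4 -5 318.97939936152056 227.59373180485517
1.4 5 318.98872184507144 238.09992316498193
1.5 -5 318.98688348819985 236.2533969183912
1.5 5 318.99802128089203 246.3115236069839
1.6 -5 318.9958783033854 244.56168530825266
1.6 5 319.00859040414775 253.9951396047157
1.7 -5 319.00618924808225 252.3716707613167
1.7 5 319.02020242277024 261.0274640255456
[ 469.639 -210.803   12.   ] [ 481.956 -117.834   12.   ]
```

```bash
python3 - <<'E'
from h import *
xc=np.array([np.cos(np.radians(172.5)),np.sin(np.radians(172.5)),0]); hinge=np.array([617.2,-183.5,70])
bot.move_gripper(0,10)
P=lambda s:hinge+s*xc+[0,0,55]
bot.line_to(P(40),200); bot.line_to(P(18),80); bot.pause(.2)
f0=bot.read_state()["contact_force"]
for s in np.arange(16,1,-1.5):
    bot.line_to(P(s),30); st=bot.read_state(); f=(st["contact_force"]-f0)@xc; a=(st["tcp_pos"]-hinge)@xc; print(s,round(a,1),round(f,2))
    if f>3.0: break
bot.line_to(P(40),100); bot.line_to(P(60)+[0,0,119],200)
im,C=snap("wrist","w4"); h=cv2.cvtColor(im,cv2.COLOR_RGB2HSV);m=(((h[...,0]<4)|(h[...,0]>175))&(h[...,1]>200)&(h[...,2]>60)).astype(np.uint8)
print([(a,c,r) for a,c,r in blobs(m[:, 290:350],60)],bot.read_state()["tcp_pos"],bot.read_state()["t"])
hh=im.astype(int); l=(hh.min(2)>170).astype(np.uint8)
print([(a,c,r) for a,c,r in blobs(l[60:140,250:390],60)])
E
```

```text
16.0 16.0 -0.53
14.5 14.4 -0.36
13.0 12.9 -1.05
11.5 11.4 -1.42
10.0 10.1 -0.62
8.5 8.5 0.28
7.0 7.9 4.29
[(np.int32(129), array([ 28.907, 224.543]), ((29.0, 225.0), (10.0, 12.0), 90.0))] [ 557.167 -175.504  242.224] 18.15
[(np.int32(1958), array([69.505, 58.442]), ((68.99999237060547, 59.99999237060547), (73.99998474121094, 37.99999237060547), -0.0)), (np.int32(91), array([35.769, 71.549]), ((36.0, 70.0), (18.0, 6.0), 90.0))]
```

```bash
python3 - <<'E'
from h import *
bot.move_gripper(88); q=down(np.radians(174.9))
for i,p in enumerate([[540,205,240],[540,150,270]]):
    bot.move_ptp(p,q); bot.pause(.15); im,C=snap("wrist",f"d{i}"); s=bot.read_state(); np.savez(f"d{i}",q=s["eef_rot"],p=s["tcp_pos"])
    for b in blobs(mask(im,"blue"),500): print(b)
print(bot.read_state()["t"])
a=cv2.imread("pics/d0.png");b=cv2.imread("pics/d1.png");cv2.imwrite("pics/d01.png",np.vstack([a[:300],b[:300]]))
E
```

```text
(np.int32(4137), array([318.337, 101.153]), ((318.25445556640625, 101.3719711303711), (49.74647521972656, 84.08927917480469), 89.31793975830078))
(np.int32(3552), array([359.07,  98.32]), ((359.5, 98.0), (46.0, 77.0), 90.0))
(np.int32(898), array([231.825, 315.478]), ((230.25001525878906, 313.75), (33.203914642333984, 36.68241500854492), 18.434947967529297))
21.7667
```

View pics/d01.png

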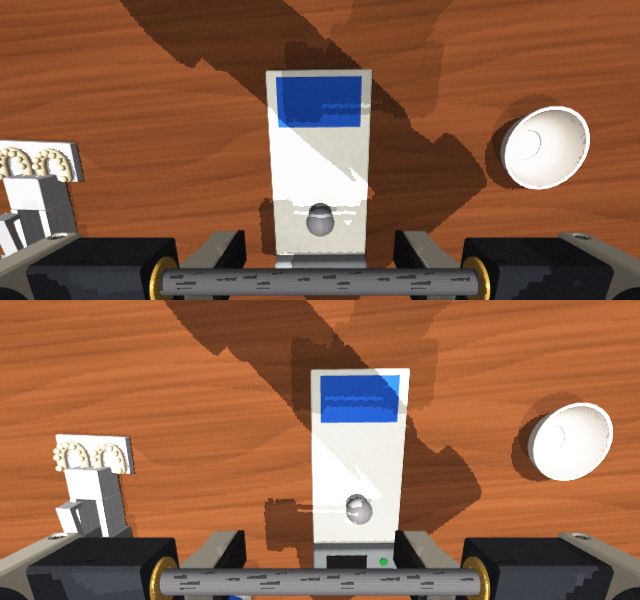

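```bash
python3 - <<'E'
import cv2,numpy as np
a=cv2.imread("pics/d0.png")[190:250,285:355];b=cv2.imread("pics/d1.png")[180:240,325:395]
cv2.imwrite("pics/ball.png",np.vstack([cv2.resize(x,None,fx=5,fy=5,interpolation=0) for x in(a,b)]))
E
```

```text
(no output)
```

View pics/ball.png

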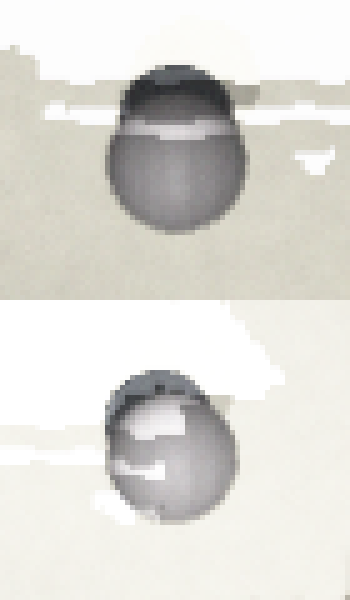

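```bash
python3 - <<'E'
from h import *
C=[cam("wrist",dict(eef_rot=d["q"],tcp_pos=d["p"])) for d in(np.load("d0.npz"),np.load("d1.npz"))]
b=[(319.9,222.1),(359,210.9)]
print(tri([ray(c,x) for c,x in zip(C,b)]),[on(c,x,46) for c,x in zip(C,b)])
p=[]
for i,c in enumerate(C):
    im=cv2.cvtColor(cv2.imread(f"pics/d{i}.png"),cv2.COLOR_BGR2RGB); m=mask(im,"blue");m[250:]=0
    k=max(cv2.findContours(m,0,2)[0],key=cv2.contourArea); box=cv2.approxPolyDP(cv2.convexHull(k),6,True)[:,0]
    w=np.array([on(c,x,14) for x in box]); print(box.tolist(),w[:,:2]); p.append(w.mean(0)); 
    g=[ np.linalg.norm(w[j]-w[(j+1)%len(w)]) for j in range(len(w))]; print(np.array(g))
    d=p[-1]-on(c,b[i],46); print("pad c",p[-1],np.hypot(*d[:2]),np.degrees(np.arctan2(d[1],d[0])))
    for j in range(4):
        e=w[j]-w[(j+1)%4]; print(" edge",np.degrees(np.arctan2(e[1],e[0]))%90)
E
```

```text
(array([605.357, 198.945,  47.742]), [np.float64(0.20573560596861767), np.float64(0.20573560596872076)]) [array([606.295, 198.92 ,  46.   ]), array([605.805, 199.083,  46.   ])]
[[359, 125], [279, 126], [276, 77], [360, 76]] [[491.76  259.191]
 [483.751 157.922]
 [425.831 161.908]
 [433.978 263.391]]
[101.585  58.057 101.809  57.934]
pad c [458.83  210.603  14.   ] 147.9271376922848 175.47017556765297
 edge 85.4780117731034
 edge 86.06249603077039
 edge 85.41000653200686
 edge 85.84250276100443
[[398, 75], [395, 121], [321, 121], [321, 76]] [[434.21  262.578]
 [492.253 257.839]
 [483.26  157.59 ]
 [426.444 162.597]]
[ 58.237 100.651  57.036 100.282]
pad c [459.042 210.151  14.   ] 147.1804137664149 175.68744308518387
 edge 85.33179501335943
 edge 84.87375992727087
 edge 84.96394290675958
 edge 85.55867561366433
```

```bash
python3 - <<'E'
from h import *
q=down(np.radians(172.5)); bot.move_ptp([575,-178,240],q); bot.pause(.15)
im,C=snap("wrist","w5"); print(C[1][:3,3],bot.read_state()["tcp_pos"])
a=cv2.imread("pics/w1.png",0).astype(np.float32);b=cv2.imread("pics/w5.png",0).astype(np.float32)
for r in [(75,135,265,375),(75,200,270,370),(20,180,30,200)]:
    s=np.s_[r[0]:r[1],r[2]:r[3]]; A,B=a[s].copy(),b[s].copy(); w=cv2.createHanningWindow(A.shape[::-1],cv2.CV_32F); print(cv2.phaseCorrelate(A,B,w))
print(bot.read_state()["t"])
E
```

```text
[ 496.136 -165.994  398.552] [ 575.349 -176.824  240.229]
((-0.4753828085120517, -0.05585421943381874), 0.9981233424610562)
((-0.4277858730015893, 0.4789696019643941), 0.7332275312805175)
((-0.33336601437068225, -0.3185646114045113), 1.0037223545710245)
23.2167
```

View pics/w5.png

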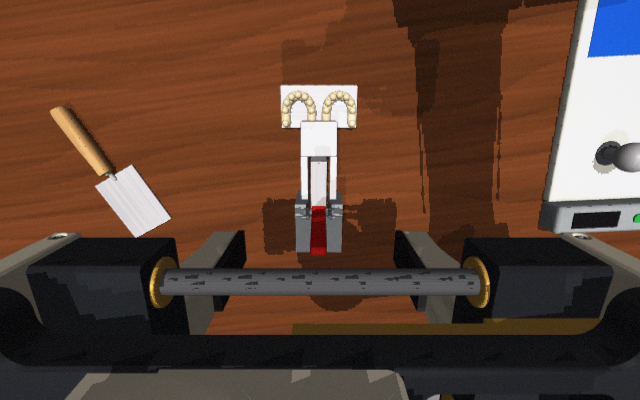

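```bash
python3 - <<'E'
from h import *
y=np.radians(172.5); xc=np.array([np.cos(y),np.sin(y),0]); o=np.array([646.4,-186.1,0])
t=o+100*xc+[0,0,5]
bot.move_gripper(80); bot.line_to(t+[0,0,90],200); bot.line_to(t,120); bot.pause(.3)
print(bot.read_state()["tcp_pos"]-t,bot.read_state()["contact_force"])
bot.move_gripper(0,40); bot.pause(.3); s=bot.read_state()
gx=(s["tcp_pos"]-o)@xc; gz=s["tcp_pos"][2]; print("grasp x",gx,"y",np.cross(xc,s["tcp_pos"]-o)[2],gz,s["width"],s["contact_force"])
np.save("g.npy",[gx,gz])
bot.line_to(t+[0,0,30],60); bot.line_to(t+[0,0,105],150); print(bot.read_state()["contact_force"])
yd=np.radians(175.5); xd=np.array([np.cos(yd),np.sin(yd),0]); od=np.array([606,199,0])
h=od+gx*xd+[0,0,115]
bot.line_to(h,220,down(yd)); bot.pause(.6); s=bot.read_state(); print(s["tcp_pos"]-h,R.from_quat(s["eef_rot"]).as_euler("xyz",degrees=True),s["contact_force"],s["width"],s["t"])
snap("wrist","w6"); snap("scene","s6")
a=cv2.imread("pics/w6.png");b=cv2.imread("pics/s6.png")[60:260,240:560]
cv2.imwrite("pics/c6.png",np.vstack([a[:300],cv2.resize(b,(640,400))[:300]]))
E
```

```text
[ 0.343 -0.005  0.587] [0.187 0.293 1.845]
grasp x 100.08703757938318 y 0.14537014559433103 4.953558282389806 43.81364895543479 [-0.232 -2.26   0.261]
[-0.36  -0.321 -7.486]
[0.015 0.024 0.011] [179.997   0.001 175.5  ] [ 0.064 -0.711 -8.148] 43.634079549660036 30.4917
```

View pics/c6.png

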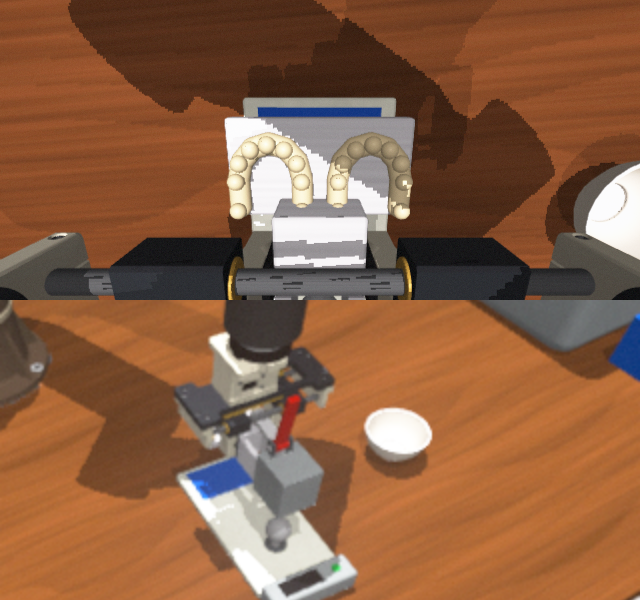

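```bash
python3 - <<'E'
from h import *
c=bot.get_calibration("wrist"); V=np.linalg.inv(c["T_tool_cam"])
for y in(-48,48):
    x=V[:3,:3]@np.array([73,y,-7])+V[:3,3]; print("tail corner",c["cx"]+c["fx"]*x[0]/-x[2],c["cy"]+c["fy"]*x[1]/x[2])
gx,gz=np.load("g.npy"); yd=np.radians(175.5); xd=np.array([np.cos(yd),np.sin(yd),0]); od=np.array([606,199,0])
P=lambda z:od+gx*xd+[0,0,z+gz]
bot.line_to(P(72),100); bot.pause(.2); f0=bot.read_state()["contact_force"]; print(f0)
for z in [66,62,58,54,50,46,42,38,34,30,26,22,19,17,15.5,14.5,14,13.5]:
    bot.line_to(P(z),50); s=bot.read_state(); f=s["contact_force"]-f0; print(z,round(s["tcp_pos"][2]-gz,1),f)
    if f[2]>(6 if z>20 else 7) or np.hypot(*f[:2])>10: print("contact");break
bot.pause(.2);s=bot.read_state();print(s["tcp_pos"]-P(0),s["contact_force"]-f0,s["moment"],s["t"]); snap("scene","s7"); snap("wrist","w7")
a=cv2.imread("pics/w7.png");b=cv2.imread("pics/s7.png")[80:240,270:526]
cv2.imwrite("pics/c7.png",np.vstack([a[:300],cv2.resize(b,(480,300))[:300,:].copy() if 0 else cv2.resize(b,(640,400))[:300]]))
E
```

```text
tail corner 221.88375663708422 117.76895736935347
tail corner 415.3664238416476 117.63814434897671
[ 0.091 -0.073 -9.071]
66 65.6 [-0.201 -0.108  0.583]
62 61.6 [-0.635  0.536  0.765]
58 57.7 [0.841 0.156 1.655]
54 53.7 [-0.684  0.119  2.113]
50 49.7 [-0.103  0.079  1.056]
46 45.7 [0.551 0.446 1.423]
42 41.7 [-0.34   0.224  0.335]
38 37.7 [0.225 0.234 1.142]
34 33.7 [-0.554  0.444  1.449]
30 29.7 [ 0.111 -0.025  0.791]
26 25.7 [0.202 0.319 1.363]
22 21.7 [-0.821 -0.333  1.237]
19 18.8 [-0.749  0.293  1.208]
17 16.9 [0.539 0.252 0.667]
15.5 15.4 [-0.827  0.44   1.793]
14.5 14.5 [0.128 0.579 1.526]
14 14.1 [-0.816  0.907  2.158]
13.5 14.0 [-3.814 -0.348 10.517]
contact
[ 0.102  0.088 13.98 ] [-4.226 -0.946 13.551] [-0.241  1.486 -0.045] 36.0417
```

View pics/c7.png

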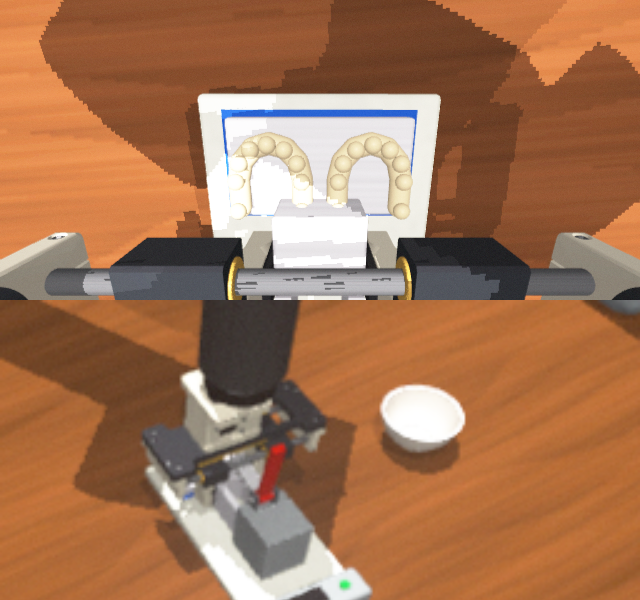

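```bash
python3 - <<'E'
from h import *
yd=np.radians(175.5); xd=np.array([np.cos(yd),np.sin(yd),0]); od=np.array([606,199,0]); hinge=od+29*xd+[0,0,84]
Z=np.array([0,0,1])
g=lambda t:hinge+66*(np.cos(t)*xd+np.sin(t)*Z)-19*Z
s=bot.read_state(); p=s["tcp_pos"]
bot.move_gripper(70); bot.line_to(p+[0,0,60],100); bot.line_to(p+[0,0,190],200)
bot.move_gripper(50); bot.line_to(g(1.7)+60*Z,200); bot.line_to(g(1.7),120); bot.move_gripper(0,8); print(bot.read_state()["width"])
f0=bot.read_state()["contact_force"]
for t in np.linspace(1.7,0.1,9)[1:]:
    bot.line_to(g(t),70); s=bot.read_state(); f=s["contact_force"]-f0; print(round(t,2),s["width"],f)
    if np.linalg.norm(f)>20: break
bot.move_gripper(50); bot.line_to(g(t)+70*Z,200); bot.move_gripper(0,20)
top=hinge+66*xd
bot.line_to(top+[0,0,25],150); bot.pause(.2); f0=bot.read_state()["contact_force"]
for z in np.arange(16,-1.1,-1.):
    bot.line_to(top+[0,0,z],50); s=bot.read_state(); f=(s["contact_force"]-f0); print(z,round(s["tcp_pos"][2]-84,1),f)
    if f[2]>35: break
print(s["t"])
E
```

```text
16.29386954005946
1.5 15.864541748014688 [-1.583  0.425  1.252]
1.3 16.100478637750673 [-2.503  0.218  1.913]
1.1 15.858466354908195 [-2.415  0.766  1.923]
0.9 15.993134263951037 [-2.385  1.621 -2.118]
0.7 15.580639787019793 [-0.127  0.748 -3.64 ]
0.5 15.708715342146226 [-0.309  0.37  -3.169]
0.3 15.585381322577781 [ 0.052  1.041 -2.388]
0.1 15.899158362312766 [-1.791  1.674 -2.342]
16.0 15.6 [ 0.66  -0.451  0.333]
15.0 15.0 [ 0.163 -0.052  0.993]
14.0 14.0 [ 0.611 -0.123  0.434]
13.0 12.9 [ 0.922 -0.371  0.11 ]
12.0 11.9 [ 0.712 -0.198 -0.068]
11.0 10.9 [1.902 0.399 0.63 ]
10.0 9.9 [ 1.423 -0.064 -0.322]
9.0 8.9 [0.579 0.668 1.109]
8.0 7.9 [ 0.79   0.556 -0.069]
7.0 6.9 [-0.112 -0.09   1.012]
6.0 5.9 [-0.017  0.953  0.086]
5.0 5.2 [ 0.478 -0.016  3.432]
4.0 5.0 [-3.994 -1.353 10.87 ]
3.0 4.7 [-6.087 -1.64  18.906]
2.0 4.5 [-9.52  -1.73  25.766]
1.0 4.3 [-12.448  -2.488  31.965]
0.0 4.0 [-15.458  -2.686  40.055]
50.7083
```

```bash
python3 - <<'E'
from h import *
p=bot.read_state()["tcp_pos"]; bot.line_to(p+[0,0,20],80); bot.line_to([540,205,255],200); bot.move_gripper(88); bot.pause(.2)
im,C=snap("wrist","w8"); print(bot.read_state()["tcp_pos"],bot.read_state()["contact_force"],bot.read_state()["t"]); snap("scene","s8")
for b in blobs(mask(im,"red")): print(b)
yd=np.radians(175.5); xd=np.array([np.cos(yd),np.sin(yd),0]); od=np.array([606,199,0]); c,W=C;V=np.linalg.inv(W)
for n,p in [("tip",od+111*xd+[0,0,89]),("tailL",od+173*xd+48*np.array([-xd[1],xd[0],0])+[0,0,26])]:
    x=V[:3,:3]@p+V[:3,3]; print(n,c["cx"]+c["fx"]*x[0]/-x[2],c["cy"]+c["fy"]*x[1]/x[2])
a=cv2.imread("pics/w8.png");b=cv2.imread("pics/s8.png")[80:240,270:526]
cv2.imwrite("pics/c8.png",np.vstack([a[:300],cv2.resize(b,(640,400))[:300]]))
E
```

```text
[540.013 205.015 255.003] [-0.28  -0.379 -0.426] 53.75
(np.int32(842), array([318.835, 171.412]), ((318.5, 171.5), (69.0, 13.0), 90.0))
(np.int32(51), array([318.882, 210.529]), ((319.0, 210.5), (3.0, 12.0), 90.0))
tip 318.34739562064954 137.11371705274658
tailL 279.2923584897813 80.27039973715155
```

View pics/c8.png

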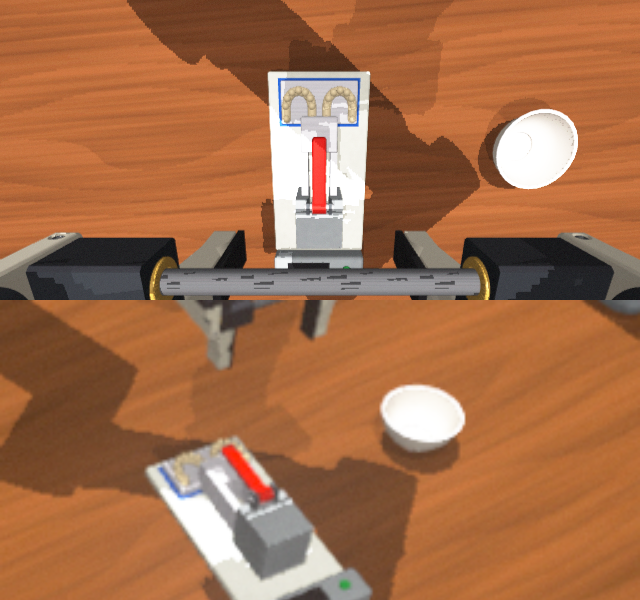

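The wrist view shows the handle lying flat, with its tip at (319,137) where (318,137) was predicted. The tail is centred on the blue pad and the gripper is clear of everything.

```bash
python3 -c "
from plant import bot
print(bot.close_job(), bot.read_state()['t'])"
```

```text
the job is handed in; nothing more can be done
the job is handed in; nothing more can be done
```

The carrier is coupled to the dock's ball with its tail on the blue pad, the red handle is pressed down, and the job is handed in. The clock read 53.75 s of the 72 s just before I handed it in.

- **Handle up:** I lifted the handle while the carrier stood on the counter. A picture then suggested about 1.63 rad, so I nudged it until it met a hard stop at about 4 N. The carrier moved less than about 0.5 mm.
- **Lowering:** The carrier went down level, with no significant contact force until its underside met the plate at 14.0 mm.
- **Handle down:** I swung the handle down and pressed it with closed fingers until it stopped at its level position, with 40 N at the fingers.
- **Last checks:** The handle tip was at pixel (319,137) against (318,137) predicted for fully down. The tail was centred on the pad and the tool was clear, with about zero force on it. The bowl is where it was. The scraper hadn't moved when I last saw it, just before the grasp, and I did not check the spray bottle again at the end.
- **Not tested:** I did not pull on the carrier to test the lock. It is inferred from the handle being fully down on a fully seated carrier.
- **Disagreements:** The arm was about 1 mm off its commanded pose in one early picture, which I corrected before grasping. The tail corners of the held carrier were 2–4 pixels off prediction, well within the fit.

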